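Book powder cups into the transfer box through its flap gate

ROBOT

A 6-joint arm with a two-finger parallel gripper is mounted at the origin on a cart in front of the work surface, level with it; the furniture and walls round the work are solid. World frame = base frame: x ahead of the robot, y to its left, z up, the work surface at z = 0. Lengths are in mm, angles in rad, forces in N, time in s.
With the tool pointing down it reaches from about 400 to 825 mm from the base axis. Payload 7 kg.
Tool frame: the origin (TCP) lies at the very end of the fingers, on their centre line; the grasp point (between the pads) lies 19 mm behind it; z points along the fingers, y is the line along which they close (so a half turn about z gives the same grasp; the last joint's range is limited). The gripper opens to 88 mm and grips with 3 to 60 N. Pads are 19 mm wide; open, the fingers measure 130 mm over their backs; the gripper's body (78 mm by 193 mm) begins 47 mm behind the grasp point.
Start: joints at [1.435, 0.359, 0.012, 0, -1.224, -0.288], TCP at [277.584, 615.258, 226.561] pointing down, gripper open.
Joint ranges: [-3.07, 3.07], [-1.43, 2.12], [-1.02, 1.25], [-3.03, 1.67], [-3.05, -0], [-3.03, 3.03]. Speed limits (rad/s): [2.39, 2.39, 3.01, 3.14, 3.14, 3.14].

INTERFACE

Orientations are given as a unit quaternion [w, x, y, z].
In Python, from cell import r gives the robot as it stands. The module is installed in compiled form; this text tells all that it offers.
- The arm moves only by the tool play_rows, never from a script. Its argument "rows" is a list that holds one entry, the list of rows, each a list of 7 numbers: the shift along the world's x, y, z in mm, then the turn, a rotation vector about the world's x, y, z in rad, then the closure in counts, from 0 (fully open) to 255 (shut). A call has 1 to 20 rows; each row is the pose to reach, as a shift and turn from the pose commanded when the call began; what a row does not reach only later rows make up. A row lasts 1/10 s, in which the tool goes at most 50 mm and 8.59 degrees, less where a joint would pass 70% of its speed; a pose out of reach is approached as far as the arm can. A call with a gripper value outside its range is refused whole. The fingers move at their own pace and stop on an object; "grip_force" is the grip in N (left out, the last holds). Time passes only in rows, so rows that repeat a pose let the fingers close. It gives the time, the measured TCP pose, the force, the opening and the grip force at its end, in the units of the state.
- r.get_state(): the state, without advancing time (a new reading comes with each control period).
- r.snapshot(name): name is "side" or "top"; returns (picture, depth): 480x640x3 uint8, red, green, blue; 480x640 float32, mm along the optical axis (not along the pixel's ray), 0 where there is no reading.
- r.camera_params(name): a dict with "fovy" (degrees; the focal length in pixels is half the picture's height over the tangent of half this angle, whatever the lens; pixels are square), "cx", "cy" (the principal point, pixels), "D" ([k1, k2, p1, p2, k3] as OpenCV has them; the pictures are not rectified), "extrinsics" (4x4, takes a point from world to camera coordinates). Camera axes: x right, y up, looking along -z (the intrinsics and any distortion apply to the point x, -y, -z); pixel columns grow to the right and rows downward; lengths in mm; the calibration is good to about 2 mm. A picture is of the moment at which its call begins. camera_params takes no time and is no camera call.
- r.hand_in(): hands the job in; it is judged then, once.
The state is a dict: "clock": time; "joint_pos": joint angles; "joint_vel": joint speeds; "tau": joint torques, N m; "position": TCP position; "orientation": TCP orientation; "wrist_force": force on the tool from outside, world axes, zero at the start; "moment": the same for the moment, N m; "gripper_width": opening from 0.0 (shut) to 1.0 (fully open); "finger_force": force on a finger pad.
Only numpy, scipy, OpenCV 4.12 (cv2) and the standard library are available. Lean on these libraries where they do the work, as an engineer would, in place of code of your own. Each camera call takes 0.05 s, during which the arm holds its last target. There are 200 camera calls.

TASK

Book the powder cups into the transfer box: before any cup goes in, aim the hand scanner level and straight at the box's barcode placard from about 10 cm, hold it steady for a good second and lay it flat back on its mat. Then set every powder cup that stands on the table (two or three) upright on the box's apron and push it through the sprung orange flap gate until it is wholly inside and both leaves have swung shut behind it. When all are in, scan the placard once more in the same way and lay the scanner flat back on its mat; leave the timer, the knurled cup lid and the glass dish alone.

Things in the scene. Friction and masses are not known exactly. Their poses are not given: they have to be found in the camera images.
- transfer_box: Fixed low box, white walls, clear roof. Origin: underside, centre of the gate (flap plane); +x points through the gate into the chamber (roughly to the robot's right), z up. Aluminium floor 6 mm thick, 106 mm wide; in front of the gate (x -115 to 0 mm) it is an open apron without rails, with two yellow lines. Walls 8 mm. Roof z 46 to 51 mm.
- flap_left (a joint): Angle (rad) of the orange leaf on the +y side of the gate, 41 mm wide, 34 mm high, 4 mm thick, upright hinge at y = +43 mm of the box. 0 = shut across the gate, up to 1.5 as it swings into the chamber; it cannot swing outward. A weak spring (under 0.5 N at its edge) shuts it as soon as nothing holds it.
- flap_right (a joint): The same for the leaf on the -y side (hinge at y = -43 mm); the two meet in the middle, like saloon doors. A cup whose centre is 70 mm or more past the gate is clear of both leaves.
- gate (a point): Centre of the gate at floor level (6 mm above the box's origin), axes as the box. Opening 86 mm wide, 40 mm high. A slot 46 mm wide runs along the middle of the roof from the gate on, for 203 mm, open at the gate end: shut fingers pointing straight down can follow a cup through the gate along it and then lift out. A cup does not pass the slot.
- chamber (a point): Centre of the chamber's floor, 107 mm behind the gate, axes as the box. Chamber 215 mm long from the gate (x) to its closed rear wall, 86 mm wide inside; room for three cups one behind the other; later cups push earlier ones further in.
- apron (a point): Middle of the apron's top surface, 60 mm in front of the gate, axes as the transfer box: the place to set a cup down.
- label (a point): Centre of the barcode (68 x 48 mm) on the front face of a grey placard, 76 mm wide, z 87 to 143 mm, on a post over the rear end of the roof: 206 mm behind the gate, 115 mm above the box's origin; axes as the box, so its face looks along -x of the box.
- scanner: Hand scanner, grey with blue nose, lying flat, 120 mm long (own x), 54 mm wide (nose 60 mm), 30 mm high, 0.12 kg. Origin: underside, 60 mm behind the nose face; +x is the way it looks, z up. Grip it across the grey body, at or up to 20 mm behind the origin. Aimed: label centre 50 to 160 mm ahead of the window, within 22 mm of its line of sight, x within 0.3 rad of the box's x; no trigger.
- nose (a point): Centre of the scanner's red window: 60 mm ahead of the scanner's origin and 15 mm above its underside; axes as the scanner (x = line of sight).
- scanner_mat: Black rubber mat with two blue lines, fixed to the worktop, 150 mm (own x) x 80 mm x 4 mm; origin: centre of its underside. The scanner starts on it.
- cup_0: Turned aluminium powder cup, round, 55 mm across, 14 mm high, open top 35 mm wide with a flat floor 4 mm above its underside, 0.09 kg (up to 30 % more or less); origin: centre of its underside, z up. Grip it from above across its diameter. May be absent.
- cup_1: Turned aluminium powder cup, round, 55 mm across, 14 mm high, open top 35 mm wide with a flat floor 4 mm above its underside, 0.09 kg (up to 30 % more or less); origin: centre of its underside, z up. Grip it from above across its diameter. May be absent.
- cup_2: Turned aluminium powder cup, round, 55 mm across, 14 mm high, open top 35 mm wide with a flat floor 4 mm above its underside, 0.09 kg (up to 30 % more or less); origin: centre of its underside, z up. Grip it from above across its diameter. May be absent.
- weight_box: Fixed wooden box of weights with its lid standing open, 90 mm wide, 160 mm deep, 38 mm high; origin: centre of its underside; the lid rises to 140 mm on its right side; the tall blue cabinet stands to its right. Keep the gripper clear of both: between the cups on the left and the one behind the transfer box, travel in front (x below 0.5 m).
- timer: Bystander: white bench timer with blue keys, 62 x 62 x 22 mm; leave alone.
- cup_lid: Bystander: knurled aluminium lid, 56 mm across, 14 mm high, flat top without hollow; leave alone.
- petri_dish: Bystander: small clear glass dish, 65 mm across, 12 mm high; leave alone.
Mind the look-alikes: they are no part of the job. What is shaped like the cup_2 but purple or turquoise is not meant.

How it is judged:
By the outcome, as a careful person would: the job done as asked, in the order asked, and still so for the second after the job is handed in, with the robot touching nothing.
Of cup_0, cup_1, cup_2 only 2 to 3 are there at a start; the rules pass over those that are not, and their reading is None.
At some moment in a run one of cup_0, cup_1, cup_2 may be knocked a few centimetres aside while the robot is not near it.
Once in a run the grip may slacken for a moment while it holds something.
It also fails if it takes over 208 s, if anything falls off the work surface, if the arm or the gripper's body presses on something with over 40 N, if the wrist force passes 120 N, or if a joint passes its speed limit or range.

## Working session

There is one attempt and no reset: what is moved stays moved. The work goes in short steps, Python scripts to look and compute and a tool call to move; the robot and the scene stay as the last step left them, time stands still between calls to the robot, and variables do not carry over. Pictures are saved under pics/ and viewed, at most 17 in all, crops included, and the job is handed in when it is done.

Besides the shell and the picture viewer there is one more tool, called after "Request:" as name(argument=value, ...) on one line, values as JSON. play_rows: Moves the arm, as the interface text tells. Its arguments: {"type":"object","properties":{"rows":{"type":"array","items":{"type":"array","items":{"type":"array","items":{"type":"number"}}}},"grip_force":{"type":"number"}},"required":["rows"]}

```bash
mkdir -p pics
cat > h.py <<'E'
import numpy as np, cv2
from cell import r
def cam(n):
    p=r.camera_params(n); f=240/np.tan(np.radians(p["fovy"])/2)
    K=np.array([[f,0,p["cx"]],[0,f,p["cy"]],[0,0,1.]]); return K,np.array(p["D"],float),np.array(p["extrinsics"],float)
def ray(n,uv):
    K,D,E=cam(n); q=cv2.undistortPoints(np.array(uv,float).reshape(-1,1,2),K,D).reshape(-1,2)
    d=np.c_[q[:,0],-q[:,1],-np.ones(len(q))]; R=E[:3,:3]; return -R.T@E[:3,3], d@R
def onz(n,uv,z):
    c,d=ray(n,uv); return c+d*((z-c[2])/d[:,2])[:,None]
def proj(n,P):
    K,D,E=cam(n); q=np.array(P,float).reshape(-1,3)@E[:3,:3].T+E[:3,3]; q=q*[1,-1,-1]
    return cv2.projectPoints(q.reshape(-1,1,3),np.zeros(3),np.zeros(3),K,D)[0].reshape(-1,2)
def depthpts(n,uv,dep):
    c,d=ray(n,uv); uv=np.array(uv,int).reshape(-1,2); return c+d*dep[uv[:,1],uv[:,0]][:,None]
def save(n,name):
    im,de=r.snapshot(n); cv2.imwrite(f"pics/{name}.png",im[:,:,::-1]); np.save(f"pics/{name}.npy",de); return im,de
E
python3 - <<'E'
from h import *
for n in("top","side"):
    save(n,n+"0"); K,D,E=cam(n); print(n,K[0,0],K[:2,2],D,-E[:3,:3].T@E[:3,3],E[:3,:3].round(2).tolist())
s=r.get_state();print(s)
E
```

```text
top 596.5023702218634 [322.5643463  234.58337459] [0.04074631 0.         0.         0.         0.        ] [ 396.34605084   20.9672501  1427.13230727] [[0.0, -1.0, 0.02], [0.99, 0.0, 0.12], [-0.12, 0.02, 0.99]]
side 447.46482984258967 [326.77230172 246.44867539] [-0.10268958  0.          0.          0.          0.        ] [271.25424309 986.70020789 560.43376005] [[-0.95, -0.3, -0.03], [0.1, -0.4, 0.91], [-0.28, 0.87, 0.41]]
{'clock': 0.1, 'joint_pos': array([ 1.43510303e+00,  3.59329503e-01,  1.11392930e-02, -2.94233102e-04,
       -1.22409283e+00, -2.88108164e-01]), 'joint_vel': array([-0.00052771, -0.00116052,  0.00319828,  0.00146153, -0.00280069,
        0.00157474]), 'tau': array([-8.28234788e-04, -5.84165096e+01,  2.93749058e+01,  7.01536417e+00,
        1.01521148e-02, -5.00797807e-05]), 'position': array([277.42377463, 614.87241446, 225.70487237]), 'orientation': array([ 7.51731358e-04,  9.77622107e-01, -2.10367405e-01, -8.13295825e-05]), 'wrist_force': array([ 0.442355  , -0.76231307, -0.62085844]), 'moment': array([ 0.02160767, -0.00223816, -0.02926094]), 'finger_force': 0.0, 'gripper_width': 0.9992207206831536}
```

View pics/top0.png

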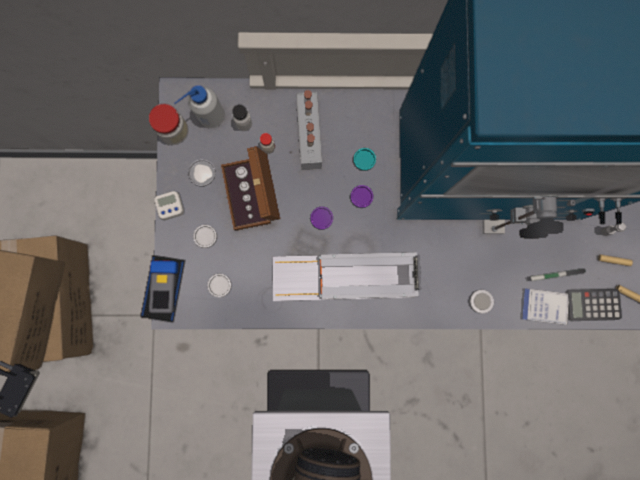

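View pics/side0.png

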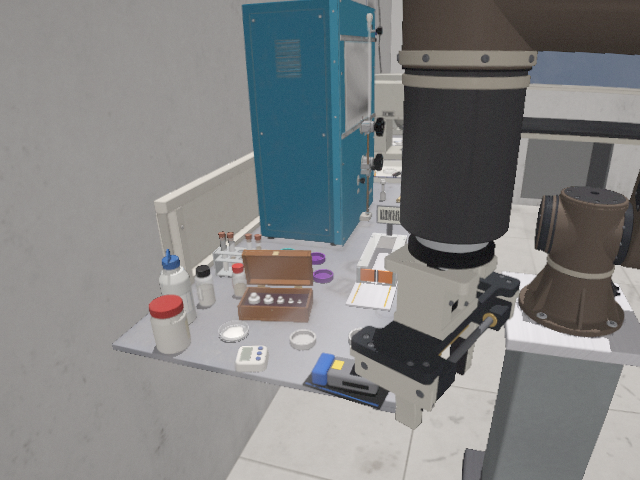

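Run:
```python
from h import *
im=cv2.imread("pics/top0.png")
cs=[(202,174),(205,236),(219,286),(482,301)]
t=[cv2.resize(im[v-22:v+22,u-22:u+22],(396,290) if 0 else (290,290),interpolation=cv2.INTER_CUBIC) for u,v in cs]
cv2.imwrite("pics/crop.png",np.vstack([np.hstack(t[:2]),np.hstack(t[2:])]))
de=np.load("pics/top0.npy")
for c in cs: print(c, onz("top",c,14).round(), depthpts("top",[c,(c[0]+9,c[1]),(c[0]-9,c[1]),(c[0]+17,c[1])],de).round(1).tolist())
```

```text
(202, 174) [[710. 286.  14.]] [[711.3, 287.6, 6.2], [711.8, 266.3, 4.8], [712.9, 310.8, -1.5], [713.8, 248.4, -3.7]]
(205, 236) [[560. 276.  14.]] [[561.2, 277.8, 1.4], [561.5, 256.8, -0.8], [561.5, 299.8, -1.6], [561.5, 237.6, -0.6]]
(219, 286) [[441. 240.  14.]] [[441.9, 242.1, 0.4], [441.8, 220.5, 2.5], [441.8, 262.5, 5.3], [441.9, 201.9, 0.2]]
(482, 301) [[ 407. -380.   14.]] [[407.2, -379.9, 12.8], [407.3, -401.6, 11.3], [407.2, -360.8, 5.2], [407.5, -424.7, -2.2]]
```

View pics/crop.png

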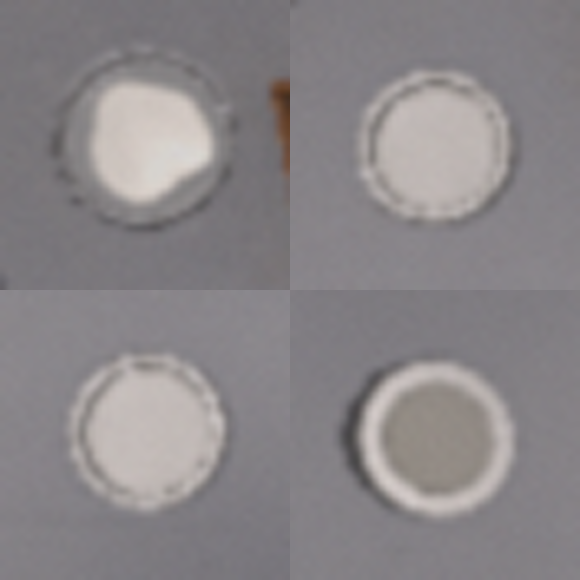

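Run:
```python
from h import *
im=cv2.imread("pics/top0.png")
D=np.median([r.snapshot("top")[1] for _ in range(5)],0)
for c in [(205,236),(219,286),(482,301)]:
    g=im[c[1]-16:c[1]+17,c[0]-16:c[0]+17]
    vv,uu=np.mgrid[c[1]-18:c[1]+19,c[0]-18:c[0]+19]; P=depthpts("top",np.c_[uu.ravel(),vv.ravel()],D)
    m=np.array(onz("top",[c],14)[0])[:2]; d=np.hypot(*(P[:,:2]-m).T)
    print(c,[(round(float(np.median(P[(d>=a)&(d<a+4),2])),1)) for a in range(0,44,4)])
D2=np.median([r.snapshot("side")[1] for _ in range(5)],0); si=cv2.imread("pics/side0.png")
for m in [(560,276),(407,-380),(441,240)]:
    uv=proj("side",[[*m,10]])[0].round().astype(int); print(m,uv)
T=[cv2.resize(si[v-25:v+25,u-30:u+30],(390,325),interpolation=cv2.INTER_CUBIC) for u,v in [proj("side",[[*m,10]])[0].round().astype(int) for m in [(560,276),(441,240)]]]
cv2.imwrite("pics/crop2.png",np.hstack(T))
# box colour cues
```

```text
(205, 236) [2.5, 3.5, 3.2, 2.9, 3.2, 4.0, 10.5, -0.7, -0.9, -0.8, -0.8]
(219, 286) [3.6, 2.3, 3.5, 2.9, 3.2, 4.9, 7.4, -0.5, -0.9, -0.6, -0.7]
(482, 301) [13.0, 11.9, 13.3, 13.3, 13.2, 12.8, 11.5, -0.8, -1.0, -1.1, -0.7]
(560, 276) [303 338]
(407, -380) [416 229]
(441, 240) [363 337]
```

View pics/crop2.png

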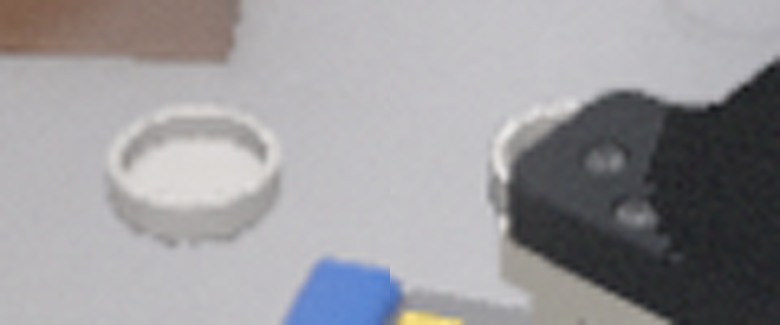

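Run:
```python
from h import *
im=cv2.imread("pics/top0.png")
cr=im[240:315,262:432]
a=cv2.resize(cr,(680,300),interpolation=cv2.INTER_CUBIC)
b=cv2.resize(im[250:328,135:192],(219,300),interpolation=cv2.INTER_CUBIC)
cv2.imwrite("pics/crop3.png",a[:, :]); 
cv2.imwrite("pics/crop3.png",np.vstack([a,np.hstack([b,np.zeros((300,461,3),np.uint8)])]))
```

```text
(no output)
```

View pics/crop3.png

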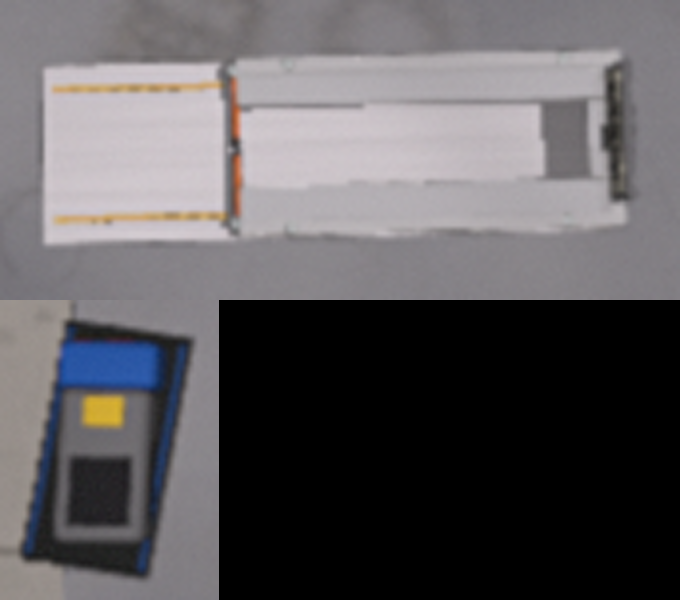

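```bash
cat > meas.py <<'E'
from h import *
def rect(n,mask,z):
    vv,uu=np.nonzero(mask); P=onz(n,np.c_[uu,vv],z)[:,:2]
    (c,s,a)=cv2.minAreaRect(P.astype(np.float32)); b=cv2.boxPoints((c,s,a)); return np.array(c),s,a,b
def big(m):
    k,l,st,_=cv2.connectedComponentsWithStats(m.astype(np.uint8)); return l==1+np.argmax(st[1:,4])
E
python3 - <<'E'
from meas import *
im=cv2.imread("pics/top0.png"); hsv=cv2.cvtColor(im,cv2.COLOR_BGR2HSV).astype(int); H,S,V=hsv[...,0],hsv[...,1],hsv[...,2]
U,W=np.meshgrid(np.arange(640),np.arange(480))
reg=lambda a,b,c,d:(U>=a)&(U<b)&(W>=c)&(W<d)
ye=(H>8)&(H<35)&(S>70)&reg(268,317,240,315)
for lo,hi in((250,275),(280,310)):
    m=ye&(W>lo)&(W<hi); v,u=np.nonzero(m); P=onz("top",np.c_[u,v],6)[:,:2]; vx,vy,x0,y0=cv2.fitLine(P.astype(np.float32),2,0,.01,.01).ravel(); print("line",len(u),np.arctan2(vy,vx),x0,y0,P[:,1].min(),P[:,1].max())
ap=big((V>185)&(S<25)&reg(264,316,245,310)); print("apron",rect("top",ap,6), "V",V[280,295],S[280,295],V[265,266],S[265,266])
orr=(H<15)&(S>120)&reg(314,326,250,305); print("orange",rect("top",orr,40))
sc=reg(135,192,250,328)
bl=(H>100)&(H<125)&(S>120)&sc
k=big(bl&(V>130)); print("nose",rect("top",k,30))
yl=big((H>15)&(H<35)&(S>90)&sc); print("yellow",rect("top",yl,30))
gr=(S<40)&(V>85)&(V<135)&reg(148,176,274,318); print("grey",rect("top",big(gr),30))
mat=(((S>120)&(H>100)&(H<125))|(V<70))&sc; print("mat",rect("top",big(mat),4))
pl=(V<110)&reg(408,424,250,300); print("plac",rect("top",big(pl),143))
print("lab depth")
E
```

```text
line 71 -1.5550988 500.10907 63.272892 11.975935025982931 109.63949902478842
line 71 -1.5374888 423.21808 57.365376 11.812707989968263 106.47561968092518
apron (array([461.26315308,  63.90778351]), (104.11455535888672, 100.15795135498047), 0.6203792095184326, array([[408.6667  , 113.42018 ],
       [409.75116 ,  13.268094],
       [513.8596  ,  14.395386],
       [512.77515 , 114.54747 ]], dtype=float32)) V 203 10 137 7
orange (array([464.06088257,   1.66670763]), (74.19398498535156, 2.3268778324127197), 0.07159809023141861, array([[4.2696246e+02, 2.7837884e+00],
       [4.2696539e+02, 4.5691246e-01],
       [5.0115930e+02, 5.4962683e-01],
       [5.0115637e+02, 2.8765028e+00]], dtype=float32))
nose (array([486.23046875, 368.54309082]), (55.815513610839844, 23.799592971801758), 86.98273468017578, array([[472.8782 , 341.30038],
       [496.6448 , 340.04764],
       [499.58273, 395.7858 ],
       [475.81613, 397.03854]], dtype=float32))
yellow (array([458.33877563, 370.59545898]), (16.21213150024414, 25.425457000732422), 0.007016652263700962, array([[450.23114, 383.3072 ],
       [450.23425, 357.8817 ],
       [466.4464 , 357.88373],
       [466.4433 , 383.3092 ]], dtype=float32))
grey (array([426.18682861, 369.83068848]), (50.07002639770508, 85.89419555664062), 88.9781723022461, array([[382.80008, 345.56555],
       [468.68063, 344.03375],
       [469.57358, 394.09583],
       [383.69302, 395.62762]], dtype=float32))
mat (array([436.77880859, 374.14212036]), (76.79476928710938, 147.428466796875), 81.21818542480469, array([[358.06653, 347.449  ],
       [503.76666, 324.94077],
       [515.4911 , 400.83524],
       [369.79095, 423.34348]], dtype=float32))
plac (array([ 468.09161377, -202.77044678]), (17.256549835205078, 73.37955474853516), 88.98435974121094, array([[ 431.25464, -210.74702],
       [ 504.62268, -212.04771],
       [ 504.9286 , -194.79387],
       [ 431.56055, -193.49318]], dtype=float32))
lab depth
```

Request:
play_rows(rows=[[[40, -60, -20, 0, 0, 0.1, 0], [80, -120, -45, 0, 0, 0.2, 0], [120, -190, -70, 0, 0, 0.3, 0], [157, -245, -107, 0, 0, 0.39, 0], [157, -245, -107, 0, 0, 0.39, 0], [157, -245, -107, 0, 0, 0.39, 0], [157, -245, -107, 0, 0, 0.39, 0], [157, -245, -107, 0, 0, 0.39, 0], [157, -245, -107, 0, 0, 0.39, 0]]], grip_force=30)

```text
clock: 1.5
position: [434.9, 371.0, 120.1]
orientation: [-0.0, 1.0, -0.017, 0.0]
wrist_force: [0.3, 0.2, -0.1]
gripper_width: 1.0
finger_force: 0.0
```

Run:
```python
from h import *
save("side","side1"); s=r.get_state(); print(s["position"],s["orientation"],s["joint_pos"])
```

```text
[434.73797828 371.49907591 120.29401351] [-5.97849143e-04  9.99862088e-01 -1.65902708e-02  4.58487050e-04] [ 1.04931327e+00  2.81920471e-01 -3.62117467e-01  2.80659014e-04
 -9.25268348e-01  4.88132302e-01]
```

View pics/side1.png

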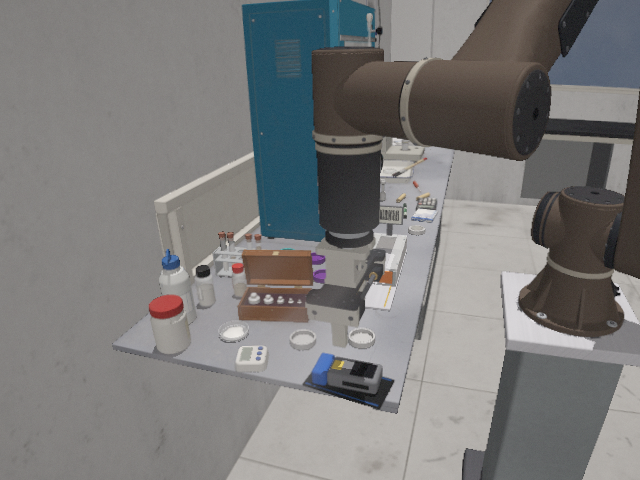

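Request:
play_rows(rows=[[[0, 0, -35, 0, 0, 0, 0], [0, 0, -70, 0, 0, 0, 0], [0, 0, -95, 0, 0, 0, 0], [0, 0, -110, 0, 0, 0, 0], [0, 0, -112, 0, 0, 0, 0], [0, 0, -112, 0, 0, 0, 0], [0, 0, -112, 0, 0, 0, 255], [0, 0, -112, 0, 0, 0, 255], [0, 0, -112, 0, 0, 0, 255], [0, 0, -112, 0, 0, 0, 255], [0, 0, -112, 0, 0, 0, 255], [0, 0, -112, 0, 0, 0, 255], [0, 0, -112, 0, 0, 0, 255], [0, 0, -112, 0, 0, 0, 255]]], grip_force=45)

```text
clock: 2.95
position: [434.7, 370.3, 7.9]
orientation: [-0.0, 1.0, -0.017, 0.0]
wrist_force: [-1.3, -0.4, 6.1]
gripper_width: 0.615
finger_force: 44.9
```

Request:
play_rows(rows=[[[0, 0, 20, 0, 0, 0, 255], [0, 0, 50, 0, 0, 0, 255], [0, 0, 90, 0, 0, 0, 255], [0, 0, 125, 0, 0, 0, 255], [0, -15, 142, 0, 0, -0.05, 255], [2, -45, 142, 0, 0, -0.15, 255], [4, -75, 142, 0, 0, -0.27, 255], [6, -105, 142, 0, 0, -0.39, 255], [8, -135, 142, 0, 0, -0.51, 255], [11, -165, 142, 0, 0, -0.63, 255], [14, -195, 142, 0, 0, -0.75, 255], [16, -225, 142, 0, 0, -0.87, 255], [18, -255, 142, 0, 0, -0.99, 255], [20, -285, 142, 0, 0, -1.11, 255], [22, -315, 142, 0, 0, -1.23, 255], [24, -345, 130, 0, 0, -1.35, 255], [26, -370, 115, 0, 0, -1.44, 255], [28, -390, 105, 0, 0, -1.5, 255], [29, -403, 98, 0, 0, -1.513, 255], [29, -410, 97, 0, 0, -1.513, 255]]])

```text
clock: 4.95
position: [462.9, -40.7, 103.6]
orientation: [0.001, 0.716, -0.699, -0.0]
wrist_force: [-0.1, 0.9, -0.6]
gripper_width: 0.612
finger_force: 44.9
```

Request:
play_rows(rows=[[[0, 0, 0, 0, 0, 0, 255], [0, 0, 0, 0, 0, 0, 255], [0, 0, 0, 0, 0, 0, 255], [0, 0, 0, 0, 0, 0, 255]]])

```text
clock: 5.35
position: [463.9, -39.1, 105.0]
orientation: [-0.0, 0.716, -0.698, 0.0]
wrist_force: [-0.1, -0.9, -1.4]
gripper_width: 0.615
finger_force: 44.9
```

Run:
```python
from h import *
for n in("side","top"): save(n,n+"2")
s=r.get_state(); print(s["position"],s["orientation"],s["gripper_width"],s["wrist_force"])
a=cv2.imread("pics/side2.png")[150:330,290:490]; b=cv2.imread("pics/top2.png")[200:380,240:440]
cv2.imwrite("pics/crop4.png",np.hstack([cv2.resize(x,(400,360),interpolation=cv2.INTER_CUBIC) for x in(a,b)]))
```

```text
[463.75408852 -39.25358678 104.81968403] [-2.46823779e-04  7.15872017e-01 -6.98231465e-01  1.23863202e-04] 0.6144615984335781 [-0.5762643   0.71070011 -1.38983865]
```

View pics/crop4.png

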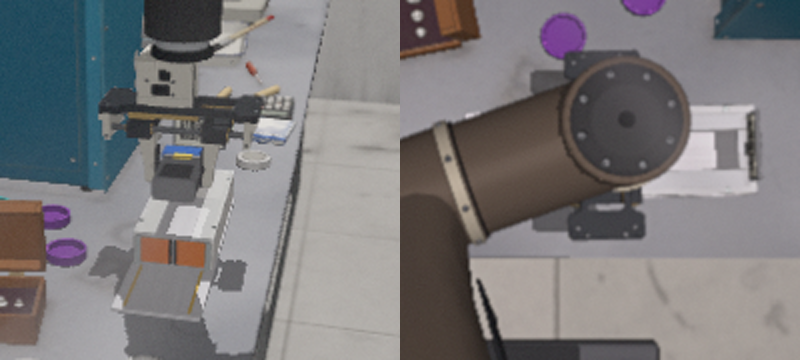

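Request:
play_rows(rows=[[[0, 0, 0, 0, 0, 0, 255], [0, 0, 0, 0, 0, 0, 255], [0, 0, 0, 0, 0, 0, 255], [0, 0, 0, 0, 0, 0, 255], [0, 0, 0, 0, 0, 0, 255], [0, 0, 0, 0, 0, 0, 255], [0, 0, 0, 0, 0, 0, 255], [0, 0, 0, 0, 0, 0, 255], [0, 0, 0, 0, 0, 0, 255], [0, 0, 0, 0, 0, 0, 255], [0, 0, 0, 0, 0, 0, 255], [0, 0, 0, 0, 0, 0, 255], [0, 0, 0, 0, 0, 0, 255], [0, 0, 0, 0, 0, 0, 255], [0, 0, 0, 0, 0, 0, 255], [0, 0, 0, 0, 0, 0, 255], [0, 0, 0, 0, 0, 0, 255], [0, 0, 0, 0, 0, 0, 255], [0, 0, 0, 0, 0, 0, 255], [0, 0, 0, 0, 0, 0, 255]]])

```text
clock: 7.45
position: [463.6, -39.7, 104.6]
orientation: [-0.0, 0.716, -0.699, 0.0]
wrist_force: [-0.1, 0.9, -1.4]
gripper_width: 0.613
finger_force: 44.9
```

Request:
play_rows(rows=[[[0, 10, 15, 0, 0, 0, 255], [-2, 30, 35, 0, 0, 0.08, 255], [-4, 55, 45, 0, 0, 0.18, 255], [-6, 85, 45, 0, 0, 0.29, 255], [-9, 115, 45, 0, 0, 0.4, 255], [-12, 145, 45, 0, 0, 0.51, 255], [-15, 175, 45, 0, 0, 0.62, 255], [-18, 205, 45, 0, 0, 0.73, 255], [-20, 235, 45, 0, 0, 0.84, 255], [-22, 265, 45, 0, 0, 0.95, 255], [-24, 295, 45, 0, 0, 1.06, 255], [-26, 325, 40, 0, 0, 1.17, 255], [-28, 350, 30, 0, 0, 1.26, 255], [-30, 375, 20, 0, 0, 1.33, 255], [-32, 395, 5, 0, 0, 1.38, 255], [-33, 408, -15, 0, 0, 1.393, 255], [-33, 414, -35, 0, 0, 1.393, 255], [-33, 415, -50, 0, 0, 1.393, 255], [-33, 415, -55, 0, 0, 1.393, 255], [-33, 415, -55, 0, 0, 1.393, 255]]])

```text
clock: 9.45
position: [430.3, 374.7, 48.8]
orientation: [0.001, 0.997, -0.077, -0.0]
wrist_force: [0.1, 0.4, -1.7]
gripper_width: 0.613
finger_force: 44.9
```

Request:
play_rows(rows=[[[0, 0, -12, 0, 0, 0, 255], [0, 0, -22, 0, 0, 0, 255], [0, 0, -30, 0, 0, 0, 255], [0, 0, -35, 0, 0, 0, 255], [0, 0, -38, 0, 0, 0, 255], [0, 0, -40, 0, 0, 0, 255], [0, 0, -40, 0, 0, 0, 255]]])

```text
clock: 10.15
position: [430.6, 375.2, 9.4]
orientation: [0.0, 0.997, -0.077, -0.0]
wrist_force: [0.5, -0.7, -1.5]
gripper_width: 0.612
finger_force: 44.9
```

Request:
play_rows(rows=[[[0, 0, -1, 0, 0, 0, 255], [0, 0, -1.5, 0, 0, 0, 255], [0, 0, -1.5, 0, 0, 0, 255], [0, 0, -1.5, 0, 0, 0, 80], [0, 0, -1.5, 0, 0, 0, 40], [0, 0, -1.5, 0, 0, 0, 0], [0, 0, -1.5, 0, 0, 0, 0], [0, 0, -1.5, 0, 0, 0, 0], [0, 0, -1.5, 0, 0, 0, 0], [0, 0, 20, 0, 0, 0, 0], [0, 0, 60, 0, 0, 0, 0], [0, 0, 100, 0, 0, 0, 0], [0, 0, 130, 0, 0, 0, 0], [-30, 0, 160, 0, 0, 0, 0], [-60, 0, 170, 0, 0, 0, 0], [-80, 20, 190, 0, 0, 0, 0], [-100, 50, 190, 0, 0, 0, 0], [-120, 90, 190, 0, 0, 0, 0], [-120, 90, 190, 0, 0, 0, 0]]])

```text
clock: 12.05
position: [308.8, 469.0, 199.8]
orientation: [-0.001, 0.997, -0.075, 0.0]
wrist_force: [-0.5, -1.2, -1.0]
gripper_width: 1.002
finger_force: 0.0
```

Run:
```python
from meas import *
im,_=save("top","top3"); hsv=cv2.cvtColor(im,cv2.COLOR_RGB2HSV).astype(int); H,S,V=hsv[...,0],hsv[...,1],hsv[...,2]
s=r.get_state(); print(s["position"],s["gripper_width"])
g=((V>175)&(S<25)).astype(np.uint8)
n,l,st,ce=cv2.connectedComponentsWithStats(g)
for i in range(1,n):
    u,v,w,h,a=st[i]
    if 120<u<300 and 150<v<320 and a>150:
        c=(u+(w-1)/2,v+(h-1)/2); print(c,w,h,a,onz("top",[c],10)[0].round(1))
U,W=np.meshgrid(np.arange(640),np.arange(480)); sc=(U>135)&(U<192)&(W>250)&(W<328)
k=big((H>100)&(H<125)&(S>120)&sc&(V>130)); print("nose",rect("top",k,30)); 
m=big((S<40)&(V>85)&(V<135)&(U>148)&(U<176)&(W>274)&(W<318)); print("grey",rect("top",m,30))
b=cv2.resize(im[230:330,130:240,::-1],(440,400),interpolation=cv2.INTER_CUBIC); cv2.imwrite("pics/crop5.png",b)
```

```text
[309.35944285 466.98451895 199.34251263] 0.9976507141325341
(np.float64(202.5), np.float64(173.5)) 18 18 248 [711.7 285.7  10. ]
(np.float64(168.0), np.float64(204.5)) 27 26 259 [635.7 365.9  10. ]
(np.float64(205.5), np.float64(237.0)) 18 19 254 [557.8 275.   10. ]
(np.float64(296.0), np.float64(278.0)) 47 45 1772 [460.6  59.3  10. ]
(np.float64(220.0), np.float64(285.0)) 21 23 294 [444.  238.3  10. ]
nose (array([481.52359009, 367.59158325]), (56.29729461669922, 24.549331665039062), 81.85138702392578, array([[465.38306, 341.46698],
       [489.6845 , 337.9873 ],
       [497.66412, 393.7162 ],
       [473.36267, 397.19586]], dtype=float32))
grey (array([422.32434082, 375.87142944]), (50.4694938659668, 88.0668716430664), 82.6597900390625, array([[375.42776, 356.4692 ],
       [462.77292, 345.21774],
       [469.22092, 395.27365],
       [381.87576, 406.52512]], dtype=float32))
```

View pics/crop5.png

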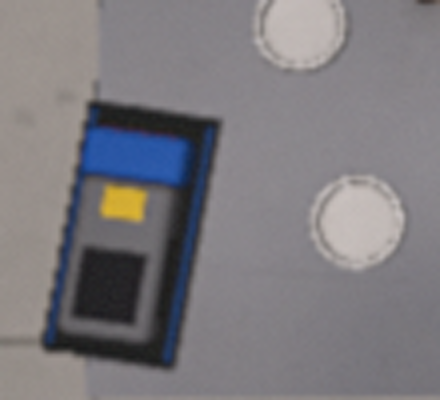

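Request:
play_rows(rows=[[[20, -40, 0, 0, 0, 0.06, 0], [45, -80, -10, 0, 0, 0.12, 0], [70, -120, -30, 0, 0, 0.178, 0], [95, -165, -60, 0, 0, 0.178, 0], [120, -205, -90, 0, 0, 0.178, 0], [131.5, -226, -119, 0, 0, 0.178, 0], [131.5, -226, -119, 0, 0, 0.178, 0], [131.5, -226, -140, 0, 0, 0.178, 0], [131.5, -226, -165, 0, 0, 0.178, 0], [131.5, -226, -185, 0, 0, 0.178, 0], [131.5, -226, -194, 0, 0, 0.178, 0], [131.5, -226, -196, 0, 0, 0.178, 0], [131.5, -226, -196, 0, 0, 0.178, 0], [131.5, -226, -196, 0, 0, 0.178, 255], [131.5, -226, -196, 0, 0, 0.178, 255], [131.5, -226, -196, 0, 0, 0.178, 255], [131.5, -226, -196, 0, 0, 0.178, 255], [131.5, -226, -196, 0, 0, 0.178, 255], [131.5, -226, -196, 0, 0, 0.178, 255], [131.5, -226, -196, 0, 0, 0.178, 255]]], grip_force=30)

```text
clock: 14.1
position: [442.2, 239.4, 3.8]
orientation: [-0.0, 1.0, 0.012, 0.0]
wrist_force: [-1.3, -0.2, 3.7]
gripper_width: 0.611
finger_force: 30.0
```

Request:
play_rows(rows=[[[0, 0, 15, 0, 0, 0, 255], [0, 0, 40, 0, 0, 0, 255], [0, -5, 65, 0, 0, 0, 255], [3, -30, 70, 0, 0, 0, 255], [6, -60, 70, 0, 0, 0, 255], [9, -90, 70, 0, 0, 0, 255], [12, -120, 70, 0, 0, 0, 255], [15, -145, 65, 0, 0, 0, 255], [18, -165, 55, 0, 0, 0, 255], [19, -177, 40, 0, 0, 0, 255], [19, -179, 28, 0, 0, 0, 255], [19, -179, 18, 0, 0, 0, 255], [19, -179, 12, 0, 0, 0, 255], [19, -179, 9, 0, 0, 0, 255], [19, -179, 9, 0, 0, 0, 255]]])

```text
clock: 15.6
position: [460.9, 60.5, 12.3]
orientation: [0.0, 1.0, 0.012, -0.0]
wrist_force: [0.7, 0.0, -0.7]
gripper_width: 0.611
finger_force: 30.0
```

Request:
play_rows(rows=[[[0, 6, 0, 0, 0, 0, 255], [0, 12, 0, 0, 0, 0, 255], [0.5, 12, -1, 0, 0, 0, 255], [0.5, 12, -2, 0, 0, 0, 255], [0.5, 12, -2, 0, 0, 0, 255], [0.5, 12, -2, 0, 0, 0, 50], [0.5, 12, -2, 0, 0, 0, 50], [0.5, 12, -2, 0, 0, 0, 50], [0.5, 12, -2, 0, 0, 0, 50], [0.5, 12, 15, 0, 0, 0, 50], [0.5, 12, 45, 0, 0, 0, 50], [0, 40, 50, 0, 0, 0, 255], [-1, 75, 50, 0, 0, 0, 255], [-1, 75, 50, 0, 0, 0, 255], [-1, 75, 50, 0, 0, 0, 255], [-1, 75, 50, 0, 0, 0, 255], [-1, 75, 50, 0, 0, 0, 255]]])

```text
clock: 17.3
position: [459.8, 134.5, 62.4]
orientation: [0.0, 1.0, 0.012, -0.0]
wrist_force: [0.2, 0.2, 0.7]
gripper_width: 0.317
finger_force: 0.0
```

Run:
```python
from meas import *
im,_=save("side","side4"); s=r.get_state(); print(s["position"],s["gripper_width"])
b=cv2.resize(im[210:350,300:500,::-1],(600,420),interpolation=cv2.INTER_CUBIC); cv2.imwrite("pics/crop6.png",b)
```

```text
[459.92209405 134.47496918  62.38669359] 0.27729239112688914
```

View pics/crop6.png

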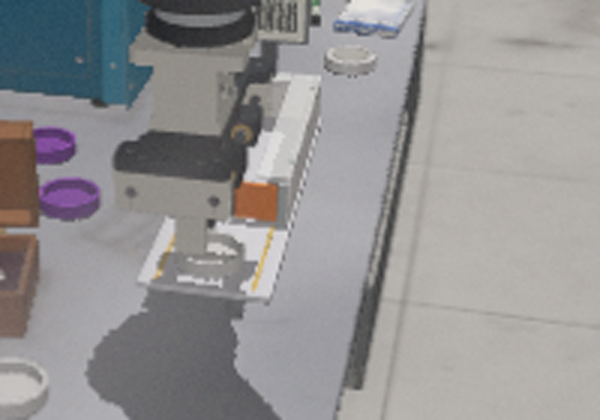

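Request:
play_rows(rows=[[[0, 0, 0, 0, 0, 0, 255], [0, 0, 0, 0, 0, 0, 255], [0, 0, 0, 0, 0, 0, 255], [0, 0, 0, 0, 0, 0, 255], [0, 0, -25, 0, 0, 0, 255], [0, 0, -45, 0, 0, 0, 255], [0, 0, -52, 0, 0, 0, 255], [0, 0, -52, 0, 0, 0, 255], [0, -8, -52, 0, 0, 0, 255], [0.5, -16, -52, 0, 0, 0, 255], [0.5, -24, -52, 0, 0, 0, 255], [0.5, -32, -52, 0, 0, 0, 255], [1, -40, -52, 0, 0, 0, 255], [1, -48, -52, 0, 0, 0, 255]]])

```text
clock: 18.75
position: [461.4, 86.6, 10.8]
orientation: [-0.0, 1.0, 0.012, 0.0]
wrist_force: [0.8, 1.4, 0.4]
gripper_width: 0.003
finger_force: 0.5
```

Request:
play_rows(rows=[[[0, -8, 0, 0, 0, 0, 255], [0.5, -16, 0, 0, 0, 0, 255], [0.5, -24, 0, 0, 0, 0, 255], [1, -32, 0, 0, 0, 0, 255], [1, -40, 0, 0, 0, 0, 255], [1, -48, 0, 0, 0, 0, 255], [1.5, -56, 0, 0, 0, 0, 255], [1.5, -64, 0, 0, 0, 0, 255], [2, -72, 0, 0, 0, 0, 255], [2, -80, 0, 0, 0, 0, 255], [2, -88, 0, 0, 0, 0, 255], [2.5, -96, 0, 0, 0, 0, 255], [2.5, -104, 0, 0, 0, 0, 255], [3, -112, 0, 0, 0, 0, 255], [3, -118, 0, 0, 0, 0, 255], [3, -120, 0, 0, 0, 0, 255], [3, -120, 0, 0, 0, 0, 255]]])

```text
clock: 20.45
position: [463.9, -33.2, 10.5]
orientation: [0.0, 1.0, 0.012, -0.0]
wrist_force: [-0.4, -2.4, 0.8]
gripper_width: 0.004
finger_force: 1.6
```

Run:
```python
from meas import *
im,_=save("side","side5"); save("top","top5"); s=r.get_state(); print(s["position"],s["gripper_width"],s["wrist_force"])
b=cv2.resize(im[190:330,320:460,::-1],(400,400),interpolation=cv2.INTER_CUBIC); c=cv2.resize(cv2.imread("pics/top5.png")[200:320,260:440],(600,400),interpolation=cv2.INTER_CUBIC)[:,200:]
cv2.imwrite("pics/crop7.png",np.hstack([b,c]))
```

```text
[463.87658661 -33.03461384  10.51733737] 0.007885588022018742 [ 0.51765514 -3.80303094  1.52053003]
```

View pics/crop7.png

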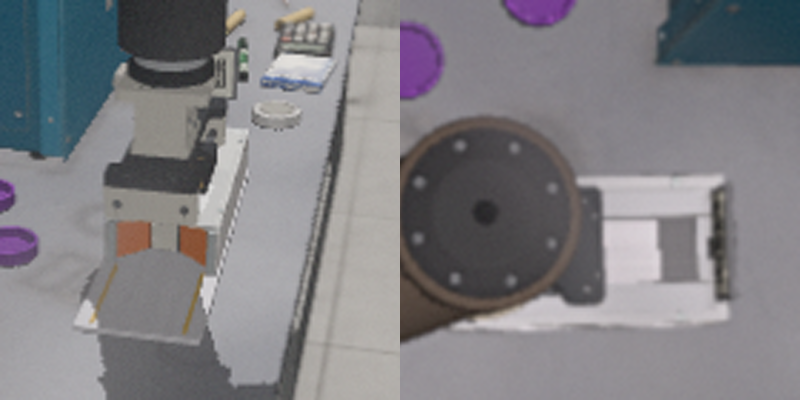

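Request:
play_rows(rows=[[[0, 0, 0, 0, 0, 0, 255], [0, 0, 20, 0, 0, 0, 255], [0, 0, 50, 0, 0, 0, 255], [0, 0, 80, 0, 0, 0, 255], [0, 5, 110, 0, 0, 0, 255], [-20, 40, 140, 0, 0, -0.12, 150], [-40, 80, 140, 0, 0, -0.24, 0], [-60, 115, 140, 0, 0, -0.36, 0], [-60, 125, 140, 0, 0, -0.48, 0], [-60, 125, 140, 0, 0, -0.6, 0], [-60, 125, 140, 0, 0, -0.72, 0]]])

```text
clock: 21.65
position: [403.7, 93.4, 150.7]
orientation: [-0.0, 0.94, -0.342, 0.0]
wrist_force: [0.3, 0.3, -0.1]
gripper_width: 0.49
finger_force: 0.0
```

Run:
```python
from meas import *
im,_=save("top","top6"); si,_=save("side","side6"); s=r.get_state(); print(s["position"],s["orientation"],s["wrist_force"])
print("weightbox corner",onz("top",[(222,160),(232,230),(275,222)],38).round())
c=cv2.resize(im[140:320,180:440,::-1],(520,360),interpolation=cv2.INTER_CUBIC); b=cv2.resize(si[220:320,340:415,::-1],(270,360),interpolation=cv2.INTER_CUBIC)
cv2.imwrite("pics/crop8.png",np.hstack([b,c]))
```

```text
[403.78817081  92.77520298 150.58061922] [-1.53760546e-04  9.39978505e-01 -3.41233620e-01 -5.34341012e-05] [ 0.42507855  0.16191032 -0.13152819]
weightbox corner [[738. 235.  38.]
 [571. 209.  38.]
 [590. 109.  38.]]
```

View pics/crop8.png

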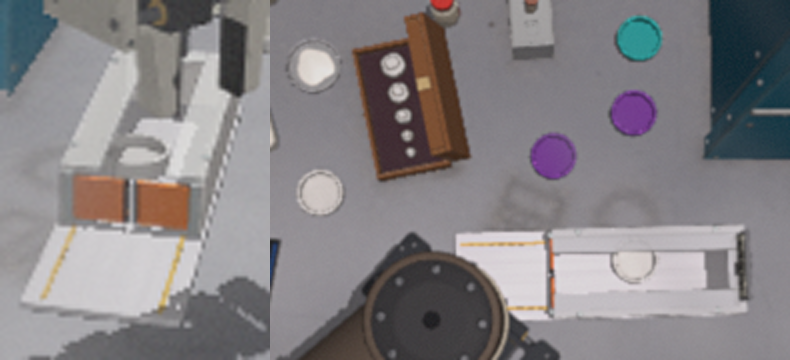

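Request:
play_rows(rows=[[[10, 30, 0, 0, 0, -0.12, 0], [20, 65, 0, 0, 0, -0.24, 0], [35, 100, 0, 0, 0, -0.36, 0], [60, 135, 0, 0, 0, -0.48, 0], [90, 165, 0, 0, 0, -0.6, 0], [120, 180, 0, 0, 0, -0.72, 0], [145, 183, -10, 0, 0, -0.85, 0], [155, 183, -40, 0, 0, -0.85, 0], [155, 183, -80, 0, 0, -0.85, 0], [155, 183, -115, 0, 0, -0.85, 0], [155, 183, -138, 0, 0, -0.85, 0], [155, 183, -146, 0, 0, -0.85, 0], [155, 183, -147, 0, 0, -0.85, 0], [155, 183, -147, 0, 0, -0.85, 255], [155, 183, -147, 0, 0, -0.85, 255], [155, 183, -147, 0, 0, -0.85, 255], [155, 183, -147, 0, 0, -0.85, 255], [155, 183, -147, 0, 0, -0.85, 255], [155, 183, -147, 0, 0, -0.85, 255], [155, 183, -147, 0, 0, -0.85, 255]]], grip_force=30)

```text
clock: 23.75
position: [559.3, 275.5, 4.2]
orientation: [-0.0, 0.716, -0.698, 0.0]
wrist_force: [-1.1, -0.4, 5.5]
gripper_width: 0.612
finger_force: 30.0
```

Request:
play_rows(rows=[[[0, 0, 20, 0, 0, 0, 255], [-5, 0, 50, 0, 0, 0, 255], [-25, 0, 80, 0, 0, 0.12, 255], [-50, -5, 90, 0, 0, 0.24, 255], [-75, -15, 90, 0, 0, 0.36, 255], [-92, -35, 90, 0, 0, 0.48, 255], [-98, -60, 90, 0, 0, 0.6, 255], [-98, -85, 90, 0, 0, 0.72, 255], [-98, -110, 90, 0, 0, 0.84, 255], [-98, -135, 90, 0, 0, 0.96, 255], [-98, -160, 85, 0, 0, 1.08, 255], [-98, -180, 75, 0, 0, 1.2, 255], [-98, -195, 60, 0, 0, 1.32, 255], [-98, -202, 45, 0, 0, 1.44, 255], [-98, -203.5, 30, 0, 0, 1.57, 255], [-98, -203.5, 20, 0, 0, 1.57, 255], [-98, -203.5, 12, 0, 0, 1.57, 255], [-98, -203.5, 8, 0, 0, 1.57, 255], [-98, -203.5, 8, 0, 0, 1.57, 255]]])

```text
clock: 25.65
position: [460.9, 71.9, 11.2]
orientation: [0.0, 1.0, 0.011, -0.0]
wrist_force: [0.2, -0.3, -0.5]
gripper_width: 0.611
finger_force: 30.0
```

Request:
play_rows(rows=[[[0, 0, -1, 0, 0, 0, 255], [0, 0, -1, 0, 0, 0, 255], [0, 0, -1, 0, 0, 0, 50], [0, 0, -1, 0, 0, 0, 50], [0, 0, -1, 0, 0, 0, 50], [0, 0, -1, 0, 0, 0, 50], [0, 0, 15, 0, 0, 0, 50], [0, 0, 45, 0, 0, 0, 50], [0, 30, 51, 0, 0, 0, 255], [-1, 63, 51, 0, 0, 0, 255], [-1, 63, 51, 0, 0, 0, 255], [-1, 63, 51, 0, 0, 0, 255], [-1, 63, 51, 0, 0, 0, 255], [-1, 63, 51, 0, 0, 0, 255], [-1, 63, 51, 0, 0, 0, 255], [-1, 63, 51, 0, 0, 0, 255], [-1, 63, 51, 0, 0, 0, 255], [-1, 63, 51, 0, 0, 0, 255]]])

```text
clock: 27.45
position: [460.1, 134.6, 62.6]
orientation: [-0.0, 1.0, 0.012, 0.0]
wrist_force: [0.1, -0.3, -0.3]
gripper_width: 0.013
finger_force: 0.0
```

Run:
```python
from meas import *
im,_=save("side","side7"); s=r.get_state(); print(s["position"],s["gripper_width"])
b=cv2.resize(im[210:350,300:500,::-1],(600,420),interpolation=cv2.INTER_CUBIC); cv2.imwrite("pics/crop9.png",b)
```

```text
[460.10191298 134.65608829  62.55453169] 0.004905153975699177
```

View pics/crop9.png

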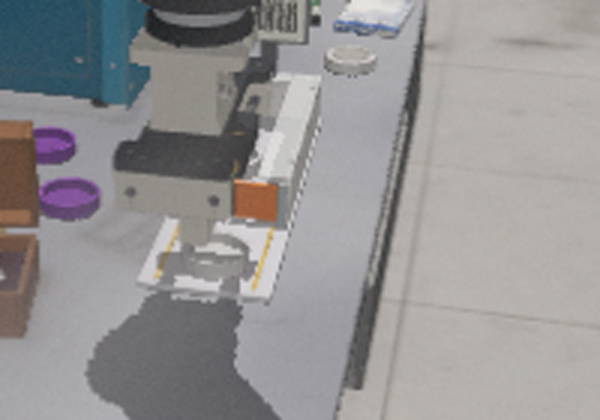

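Cup B stands on the apron (crop ~(218,258)), as with the first. Push it through.

Request:
play_rows(rows=[[[0, 0, -25, 0, 0, 0, 255], [0, 0, -45, 0, 0, 0, 255], [0, 0, -52, 0, 0, 0, 255], [0, 0, -52, 0, 0, 0, 255], [0, -8, -52, 0, 0, 0, 255], [0.5, -16, -52, 0, 0, 0, 255], [0.5, -24, -52, 0, 0, 0, 255], [0.5, -32, -52, 0, 0, 0, 255], [1, -40, -52, 0, 0, 0, 255], [1, -48, -52, 0, 0, 0, 255]]])

```text
clock: 28.5
position: [461.3, 86.1, 10.8]
orientation: [-0.0, 1.0, 0.012, 0.0]
wrist_force: [0.0, 0.0, 1.5]
gripper_width: 0.005
finger_force: 0.3
```

Request:
play_rows(rows=[[[0, -8, 0, 0, 0, 0, 255], [0.5, -16, 0, 0, 0, 0, 255], [0.5, -24, 0, 0, 0, 0, 255], [1, -32, 0, 0, 0, 0, 255], [1, -40, 0, 0, 0, 0, 255], [1, -48, 0, 0, 0, 0, 255], [1.5, -56, 0, 0, 0, 0, 255], [1.5, -64, 0, 0, 0, 0, 255], [2, -72, 0, 0, 0, 0, 255], [2, -80, 0, 0, 0, 0, 255], [2, -88, 0, 0, 0, 0, 255], [2.5, -96, 0, 0, 0, 0, 255], [2.5, -104, 0, 0, 0, 0, 255], [3, -112, 0, 0, 0, 0, 255], [3, -118, 0, 0, 0, 0, 255], [3, -120, 0, 0, 0, 0, 255], [3, -120, 0, 0, 0, 0, 255]]])

```text
clock: 30.2
position: [463.9, -33.7, 10.5]
orientation: [0.0, 1.0, 0.012, -0.0]
wrist_force: [0.8, -1.7, 0.3]
gripper_width: 0.002
finger_force: 1.5
```

Request:
play_rows(rows=[[[0, 0, 0, 0, 0, 0, 255], [0, 0, 20, 0, 0, 0, 255], [0, 0, 50, 0, 0, 0, 255], [0, 0, 80, 0, 0, 0, 255], [0, 5, 110, 0, 0, 0, 255], [-20, 40, 140, 0, 0, 0, 150], [-40, 80, 140, 0, 0, 0, 0], [-60, 115, 140, 0, 0, 0, 0], [-60, 125, 140, 0, 0, 0, 0], [-60, 125, 140, 0, 0, 0, 0]]])

```text
clock: 31.2
position: [404.0, 93.3, 150.9]
orientation: [-0.0, 1.0, 0.014, 0.0]
wrist_force: [0.9, 1.0, 0.2]
gripper_width: 0.402
finger_force: 0.0
```

Run:
```python
from meas import *
im,_=save("top","top8"); si,_=save("side","side8"); s=r.get_state(); print(s["position"],s["orientation"],s["wrist_force"])
c=cv2.resize(im[140:320,140:440,::-1],(600,360),interpolation=cv2.INTER_CUBIC)[:, :]; b=cv2.resize(si[220:320,340:415,::-1],(200,360),interpolation=cv2.INTER_CUBIC)
cv2.imwrite("pics/crop10.png",np.hstack([b,c]))
```

```text
[404.14201473  91.69679114 150.46205511] [ 1.44440852e-04  9.99920550e-01  1.26038053e-02 -1.28510905e-04] [ 0.47018836 -1.45052059 -0.89790661]
```

View pics/crop10.png

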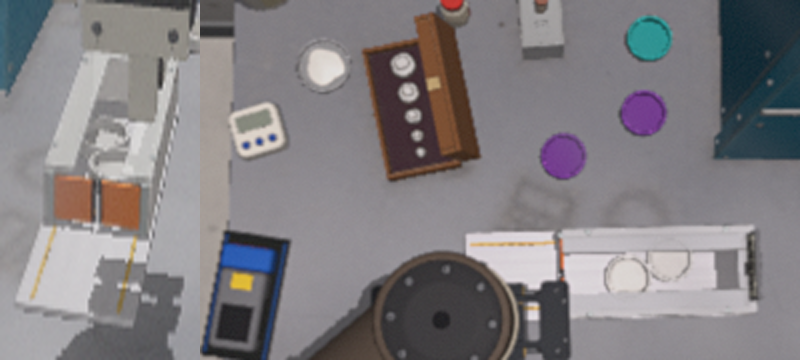

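Request:
play_rows(rows=[[[3, 35, 0, 0, 0, -0.05, 0], [6, 75, 0, 0, 0, -0.1, 0], [10, 120, 0, 0, 0, -0.15, 0], [15, 165, 0, 0, 0, -0.178, 0], [20, 210, 0, 0, 0, -0.178, 0], [25, 250, -10, 0, 0, -0.178, 0], [27, 280, -30, 0, 0, -0.178, 0], [27, 283, -60, 0, 0, -0.178, 0], [27, 283, -60, 0, 0, -0.178, 0], [27, 283, -95, 0, 0, -0.178, 0], [27, 283, -125, 0, 0, -0.178, 0], [27, 283, -140, 0, 0, -0.178, 0], [27, 283, -142.5, 0, 0, -0.178, 0], [27, 283, -142.5, 0, 0, -0.178, 255], [27, 283, -142.5, 0, 0, -0.178, 255], [27, 283, -142.5, 0, 0, -0.178, 255], [27, 283, -142.5, 0, 0, -0.178, 255], [27, 283, -142.5, 0, 0, -0.178, 255], [27, 283, -142.5, 0, 0, -0.178, 255], [27, 283, -142.5, 0, 0, -0.178, 255]]], grip_force=45)

```text
clock: 33.3
position: [431.3, 375.1, 8.7]
orientation: [-0.0, 0.997, -0.077, 0.0]
wrist_force: [-1.2, -1.1, 6.0]
gripper_width: 0.609
finger_force: 44.9
```

Request:
play_rows(rows=[[[0, 0, 20, 0, 0, 0, 255], [0, 0, 50, 0, 0, 0, 255], [0, 0, 90, 0, 0, 0, 255], [0, 0, 125, 0, 0, 0, 255], [0, -15, 142, 0, 0, -0.05, 255], [2, -45, 142, 0, 0, -0.13, 255], [4, -75, 142, 0, 0, -0.24, 255], [6, -105, 142, 0, 0, -0.35, 255], [8, -135, 142, 0, 0, -0.46, 255], [11, -165, 142, 0, 0, -0.57, 255], [14, -195, 142, 0, 0, -0.68, 255], [16, -225, 142, 0, 0, -0.79, 255], [18, -255, 142, 0, 0, -0.9, 255], [21, -285, 142, 0, 0, -1.01, 255], [24, -315, 142, 0, 0, -1.12, 255], [27, -345, 130, 0, 0, -1.23, 255], [30, -372, 115, 0, 0, -1.32, 255], [32, -394, 105, 0, 0, -1.38, 255], [33, -408, 98, 0, 0, -1.393, 255], [33, -415, 96.5, 0, 0, -1.393, 255]]])

```text
clock: 35.3
position: [463.2, -41.5, 103.6]
orientation: [0.001, 0.715, -0.699, -0.001]
wrist_force: [-0.2, 0.3, -1.5]
gripper_width: 0.614
finger_force: 44.9
```

Request:
play_rows(rows=[[[0, 0, 0, 0, 0, 0, 255], [0, 0, 0, 0, 0, 0, 255], [0, 0, 0, 0, 0, 0, 255], [0, 0, 0, 0, 0, 0, 255], [0, 0, 0, 0, 0, 0, 255], [0, 0, 0, 0, 0, 0, 255], [0, 0, 0, 0, 0, 0, 255], [0, 0, 0, 0, 0, 0, 255], [0, 0, 0, 0, 0, 0, 255], [0, 0, 0, 0, 0, 0, 255], [0, 0, 0, 0, 0, 0, 255], [0, 0, 0, 0, 0, 0, 255], [0, 0, 0, 0, 0, 0, 255], [0, 0, 0, 0, 0, 0, 255], [0, 0, 0, 0, 0, 0, 255], [0, 0, 0, 0, 0, 0, 255], [0, 0, 0, 0, 0, 0, 255], [0, 0, 0, 0, 0, 0, 255], [0, 0, 0, 0, 0, 0, 255], [0, 0, 0, 0, 0, 0, 255]]])

```text
clock: 37.3
position: [464.1, -40.2, 104.6]
orientation: [0.0, 0.716, -0.699, -0.0]
wrist_force: [0.2, 0.1, -1.1]
gripper_width: 0.616
finger_force: 44.9
```

Run:
```python
from meas import *
si,_=save("side","side9"); s=r.get_state(); print(s["position"],s["orientation"],s["gripper_width"])
cv2.imwrite("pics/crop11.png",cv2.resize(si[150:330,290:490,::-1],(500,450),interpolation=cv2.INTER_CUBIC))
```

```text
[464.06644103 -40.24491103 104.54837122] [ 1.89027785e-05  7.15555355e-01 -6.98556035e-01 -6.87926695e-06] 0.6132433614334606
```

View pics/crop11.png

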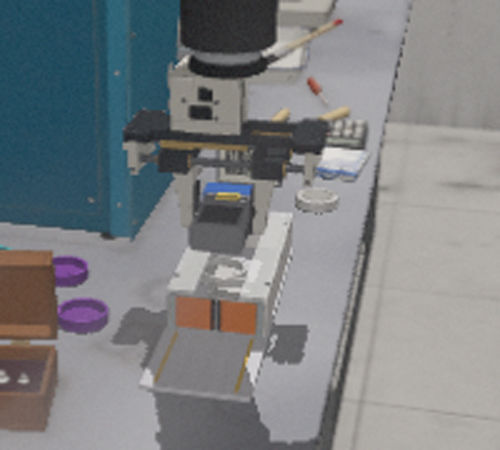

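Request:
play_rows(rows=[[[0, 10, 15, 0, 0, 0, 255], [-2, 30, 35, 0, 0, 0.08, 255], [-4, 55, 45, 0, 0, 0.18, 255], [-6, 85, 45, 0, 0, 0.29, 255], [-9, 115, 45, 0, 0, 0.4, 255], [-12, 145, 45, 0, 0, 0.51, 255], [-15, 175, 45, 0, 0, 0.62, 255], [-18, 205, 45, 0, 0, 0.73, 255], [-20, 235, 45, 0, 0, 0.84, 255], [-22, 265, 45, 0, 0, 0.95, 255], [-24, 295, 45, 0, 0, 1.06, 255], [-26, 325, 40, 0, 0, 1.17, 255], [-28, 350, 30, 0, 0, 1.26, 255], [-30, 375, 20, 0, 0, 1.33, 255], [-32, 395, 5, 0, 0, 1.38, 255], [-33, 408, -15, 0, 0, 1.393, 255], [-33, 414, -35, 0, 0, 1.393, 255], [-33, 415, -50, 0, 0, 1.393, 255], [-33, 415, -55, 0, 0, 1.393, 255], [-33, 415, -55, 0, 0, 1.393, 255]]])

```text
clock: 39.35
position: [430.8, 374.3, 48.9]
orientation: [0.001, 0.997, -0.077, -0.0]
wrist_force: [1.2, -0.5, -0.6]
gripper_width: 0.608
finger_force: 44.9
```

Request:
play_rows(rows=[[[0, 0, -12, 0, 0, 0, 255], [0, 0, -22, 0, 0, 0, 255], [0, 0, -30, 0, 0, 0, 255], [0, 0, -35, 0, 0, 0, 255], [0, 0, -38, 0, 0, 0, 255], [0, 0, -40, 0, 0, 0, 255], [0, 0, -40, 0, 0, 0, 255]]])

```text
clock: 40.05
position: [431.1, 374.7, 9.4]
orientation: [0.0, 0.997, -0.077, -0.0]
wrist_force: [-0.6, 0.1, -1.9]
gripper_width: 0.617
finger_force: 44.9
```

Request:
play_rows(rows=[[[0, 0, -0.5, 0, 0, 0, 255], [0, 0, -1, 0, 0, 0, 255], [0, 0, -1, 0, 0, 0, 255], [0, 0, -1, 0, 0, 0, 80], [0, 0, -1, 0, 0, 0, 40], [0, 0, -1, 0, 0, 0, 0], [0, 0, -1, 0, 0, 0, 0], [0, 0, -1, 0, 0, 0, 0], [0, 0, -1, 0, 0, 0, 0], [0, 0, 20, 0, 0, 0, 0], [0, 0, 60, 0, 0, 0, 0], [0, 0, 100, 0, 0, 0, 0], [0, 0, 130, 0, 0, 0, 0], [-30, 0, 160, 0, 0, 0, 0], [-60, 0, 170, 0, 0, 0, 0], [-80, 20, 190, 0, 0, 0, 0], [-100, 50, 190, 0, 0, 0, 0], [-120, 90, 190, 0, 0, 0, 0], [-120, 90, 190, 0, 0, 0, 0], [-120, 90, 190, 0, 0, 0, 0]]])

```text
clock: 42.05
position: [310.3, 465.2, 199.2]
orientation: [0.0, 0.997, -0.076, -0.0]
wrist_force: [0.2, -0.6, 0.5]
gripper_width: 1.006
finger_force: 0.0
```

Run:
```python
from meas import *
im,_=save("top","top10"); print(r.get_state()["position"])
cv2.imwrite("pics/crop12.png",cv2.resize(im[140:335,130:520,::-1],(780,390),interpolation=cv2.INTER_CUBIC))
```

```text
[310.77549577 464.47065936 199.20637501]
```

View pics/crop12.png

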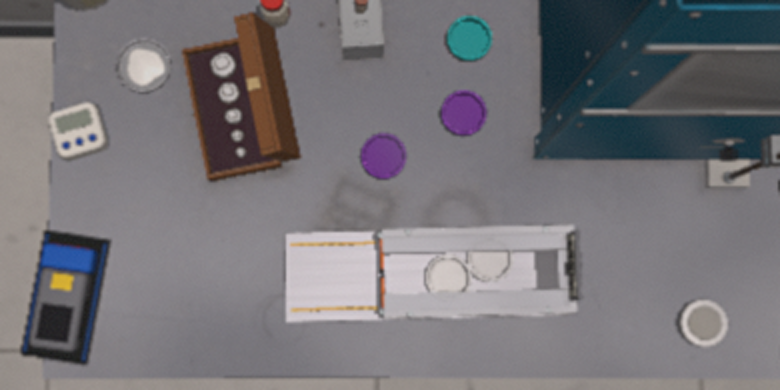

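The picture shows the scanner lying on its mat at (65,300), both cups inside the box at (447,275) and (489,262), and the leaves shut. The timer, dish and lid have not been moved.

```bash
python3 -c "
from cell import r
print(r.hand_in())"
```

```text
the job is handed in; nothing more can be done
None
```

The job is handed in: I scanned the placard, pushed both powder cups on the table through the gate with the leaves shut behind them, scanned again, and laid the scanner back on its mat.

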